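# Nip up the loose clamp screw on the tape dispenser's spring arm

## Robot

A 6-joint arm with a two-finger parallel gripper is mounted at the origin on the work surface. World frame = base frame: x ahead of the robot, y to its left, z up, the work surface at z = 0. Lengths are in m, angles in degrees, forces in N, time in s.
With the tool pointing down it reaches from about 0.3 to 0.75 m from the base axis. Payload 8.5 kg.
Tool frame: the origin (TCP) lies midway between the tips of the shut fingers; the grasp point (between the pads) lies bot.hold_point_z behind it (bot.hold_point_z is the distance from the TCP to the grasp point, in m); z points along the fingers, y is the line along which they close (so a half turn about z gives the same grasp; the last joint's range is limited). The gripper opens to 85 mm and grips with 20 to 120 N. Pads are 22 mm wide; open, the fingers measure 114 mm over their backs; the gripper's body (76 mm by 85 mm) begins 54 mm behind the grasp point. The pads swing forward as they close: fully open they stand 13 mm farther back than shut.
Start: joints at [57.508, 21.807, 74.336, -0, 83.858, -12.336], TCP at [0.19, 0.516, 0.196] pointing down, gripper open.
Joint ranges: [-178.18, 178.18], [-50.72, 133.34], [12.68, 142.11], [-81.47, 261.47], [9.98, 163.14], [-165.26, 165.26]. Speed limits (degrees/s): [136.94, 136.94, 180, 180, 180, 180].

## Interface

Orientations are given as a 3x3 rotation matrix whose columns are the frame's x, y, z axes.
In Python, from workcell import bot gives the robot as it stands.
- The arm moves only by the tool play_rows, never from a script. Its arguments are lists of equal length, an entry for each row: "slide": the shift along the tool's x, y, z in m, a list of three; "turn": the turn, a rotation vector about the tool's x, y, z in rad, a list of three; "fingers": the finger opening in m, from 0 to 0.0854. In form: {"slide": [[tx, ty, tz], ...], "turn": [[rx, ry, rz], ...], "fingers": [fingers, ...]}. A call has 1 to 20 rows; each row shifts and turns the commanded pose from where the row before left it, along the tool's axes as they then stand; what a row does not reach is not made up. A row lasts 1/8 s, in which the tool goes at most 62.5 mm and 10.7 degrees, less where a joint would pass 70% of its speed; a pose out of reach is approached as far as the arm can. A call with a gripper value outside its range is refused whole. The fingers move at their own pace and stop on an object; "grip_force" is the grip in N (left out, the last holds). Time passes only in rows, so rows that do not move let the fingers close. It gives the time, the measured TCP pose, the force, the opening and the grip force at its end, in the units of the state.
- bot.state(): the state, without advancing time (a new reading comes with each control period).
- bot.capture(name): name is "scene" or "side" or "wrist"; returns the picture (420x560x3 uint8, blue, green, red); there is no depth.
- bot.get_calibration(name): a dict with "fx", "fy", "cx", "cy" (pixels), "extrinsics" (4x4, takes a point from world to camera coordinates); the wrist camera has in their place "hand_eye" (4x4, takes a point from camera to tool coordinates, whose origin is the TCP and whose axes are the flange's). Camera axes: x right, y down, z forward; pixel columns grow to the right and rows downward; lengths in m; the calibration is good to about 2 mm. The wrist camera is an equidistant fisheye: a pixel r from the principal point sees the ray r / f radians off the axis. A picture is of the moment at which its call begins: read the wrist's pose just before it. get_calibration takes no time and is no camera call.
- bot.sign_off(): hands the job in; it is judged then, once.
The state is a dict: "time_s": time; "joint_positions": joint angles; "qd": joint speeds; "effort": joint torques, N m; "tool_pos": TCP position; "orientation": TCP orientation; "ft_force": force on the tool from outside, world axes, zero at the start; "torque": the same for the moment, N m; "grip_width": finger opening in m; "grip_force": force on a finger pad.
Only numpy, scipy, OpenCV 4.12 (cv2) and the standard library are available. Lean on these libraries where they do the work, as an engineer would, in place of code of your own. Each camera call takes 0.05 s, during which the arm holds its last target. There are 200 camera calls.

## Task

The slotted clamp screw on top of the tape dispenser's sprung roll arm has worked loose. Take the flat-blade driver (square handle) from the stand, push its blade to the bottom of the slot until the arm just begins to give and, keeping it pressed home like that, turn the screw clockwise until it is snug: stop as soon as you feel it bite, do not strain it, and never push the arm down onto its rubber stop. Then stand the driver back in its empty hole, handle right down on the block, and let go, without disturbing the other things on the bench.

Things in the scene. Friction and masses are not known exactly. Their poses are not given: they have to be found in the camera images.
- dispenser: Grey tape dispenser, fixed: base 210 (x) by 88 (y) by 26 mm, cutter nose at -x. Origin: centre of underside. In its axes: pivot post at x 72, y 16 mm (top 100 mm up); the arm runs from it to a boss at x -20, y 16 mm, top 88 mm up, with the screw on top. Beside the boss hangs the tape roll, 76 mm across, 24 mm wide, centred at x -20, y -18 mm, top 112 mm up.
- roll_arm (a joint): The dispenser's sprung arm: 0 = up against its upper stop, where it rests; positive = screw end pushed down (rad; 92 mm from pivot to screw, so 0.01 is 0.9 mm). It stays up until pushed with about 4 N at the screw, then gives about 0.4 mm per newton; at 0.1 (9 mm, about 25 N) it is on its rubber stop.
- screw (a joint): Slotted clamp screw in the boss, axis vertical. 0 = tight, hard stop; negative = loose, the rad still to turn clockwise seen from above (0.55 to 0.95 at the start); clockwise raises it. Runs stiffly, about 0.05 N m, while loose. In the axes of boss the slot lies at yaw (-0.75 - screw - seat) from x.
- seat (a joint): Elastic twist of the plastic seat that carries the screw: 0 at rest, positive = wound up clockwise, 1.1 N m per rad, so it shows the torque on the screw (about 0.045 while the loose screw runs). Springs back when the driver lets go.
- boss (a point): Centre of the boss's top face, 88 mm above the bench; axes as the dispenser's, dips with the arm. The 20 mm aluminium screw head, loose in an elongated hole, has its axis at x 0 but anywhere within y +-4 mm of this point (not measured). Its slot, 3 mm wide, 4 mm deep, right across and open-ended, has its floor 4.5 mm above this point, the head's flat top 8.5 mm above it.
- stand: Plain wooden driver stand, fixed: 64 (x) by 150 (y) by 60 mm high, origin at the centre of its underside, with two round holes 15 mm wide and 56 mm deep at y -40 and +40 mm, each holding one driver.
- stand_hole0 (a point): Centre of the mouth of the hole at y -40 mm of the stand, in its top face, 60 mm above the bench.
- stand_hole1 (a point): Centre of the mouth of the hole at y +40 mm of the stand, in its top face, 60 mm above the bench.
- driver: Short flat-blade screwdriver, loose, about 110 g, upright in a hole of the stand, handle foot on the block. Origin: centre of the handle's foot, z up. Black square handle 30 by 30 mm (flats face x and y), z 0 to 64 mm, then a 24 mm square cap to 70 mm; below, a round steel shaft 10 mm thick; blade 12 mm wide along x, 2 mm thick along y, z -40 to -50 mm.
- blade_tip (a point): Middle of the blade's lower edge on the flat driver, 50 mm below the handle's foot. Axes as the driver's: x along the blade's width.
- handle_mid (a point): Point on the flat driver's axis, 35 mm above the handle's foot: a good place to grip.
- cross_driver: Bystander: cross-point screwdriver with a round black handle (28 mm thick, 64 mm long) in the other hole of the stand. Origin: centre of the foot of its handle.
- mug: Bystander: white ceramic mug (82 mm across, 95 mm high) with three capped black markers standing up to 150 mm high. Origin: centre of its underside.
- clip: Bystander: small aluminium bulldog clip lying flat, 50 mm wide, 16 mm high.
- spare_roll: Bystander: spare roll of tape lying flat, 76 mm across, 24 mm high.
There are look-alikes about, which are no part of the job. There is more than one size of the dispenser; the job needs the smaller.

How it is judged (in metres and radians):
On the way, in this order (a step that is already met when the one before it is completed fails the run):
1. the flat driver's blade is pressed to the bottom of the slot, the screw still loose (z of blade_tip in the frame of boss between 0.003 and 0.0065 m and horizontal distance between blade_tip and boss below 0.009 m and value of joint roll_arm above 0.002 rad and value of joint screw below -0.3 rad), for 0.2 s.
2. with the blade still at the bottom of the slot and the arm pressed, the screw is tight to its stop and snug (0.08 N m) (z of blade_tip in the frame of boss between 0.003 and 0.0065 m and horizontal distance between blade_tip and boss below 0.009 m and value of joint roll_arm above 0.001 rad and value of joint screw above -0.03 rad and value of joint seat above 0.07 rad), for 0.1 s.
At the end, for the whole second after the job is handed in: Screw snug (joint above -0.04), roll arm back up (below 0.01 rad), flat driver let go and at rest in a hole of the stand: upright within 0.1 rad, handle foot within 4 mm of the block, axis within 6 mm of the hole's (blade tip 8 mm). Mug upright (0.2 rad) (value of joint screw above -0.04 rad and value of joint roll_arm below 0.01 rad and ((horizontal distance between driver and stand_hole0 below 0.006 m and horizontal distance between blade_tip and stand_hole0 below 0.008 m) or (horizontal distance between driver and stand_hole1 below 0.006 m and horizontal distance between blade_tip and stand_hole1 below 0.008 m)) and height (world z) of driver below 0.064 m and angle between driver's own z axis and vertical below 0.1 rad and linear speed of driver below 0.02 m/s and angle between mug's own z axis and vertical below 0.2 rad); the robot touches nothing.
It fails at once if the roll arm is pushed down nearly onto its rubber stop (more than 0.085 rad, about 8 mm or 22 N at the screw) (value of joint roll_arm above 0.085 rad).
It fails at once if the screw is overtightened (its seat twisted more than 0.27 rad, about 0.3 N m) (value of joint seat above 0.27 rad).
It fails at once if the loose screw is turned by something other than the blade well down in the slot (blade riding more than 2.7 mm above the slot's floor, or fingers) (value of joint screw below -0.05 rad and (velocity of joint screw above 0.4 rad/s or velocity of joint screw below -0.4 rad/s) and (z of blade_tip in the frame of boss above 0.0072 m or horizontal distance between blade_tip and boss above 0.012 m)).
It fails at once if a bystander is pushed more than 30 mm (cross-point driver, mug, clip, spare roll) (distance of any of cross_driver, mug, clip, spare_roll from where it was at the start of the episode above 0.03 m).
It also fails if it takes over 72 s, if anything falls off the work surface, if the arm or the gripper's body presses on something with over 40 N, if the wrist force passes 120 N, or if a joint passes its speed limit or range.

## Working session

There is one attempt and no reset: what is moved stays moved. The work goes in short steps, Python scripts to look and compute and a tool call to move; the robot and the scene stay as the last step left them, time stands still between calls to the robot, and variables do not carry over. Pictures are saved under pics/ and viewed, at most 11 in all, crops included, and the job is handed in when it is done.

Besides the shell and the picture viewer there is one more tool, called after ">>>" as name(argument=value, ...) on one line, values as JSON. play_rows: Moves the arm, as the interface text tells. Its arguments: {"type":"object","properties":{"slide":{"type":"array","items":{"type":"array","items":{"type":"number"}}},"turn":{"type":"array","items":{"type":"array","items":{"type":"number"}}},"fingers":{"type":"array","items":{"type":"number"}},"grip_force":{"type":"number"}},"required":["slide","turn","fingers"]}

```bash
ls; mkdir -p pics
python3 - <<'E'
from workcell import bot
import cv2,numpy as np
s=bot.state();print(s['time_s'],s['tool_pos'],s['orientation'],s['grip_width'],bot.hold_point_z,s['ft_force'])
for n in('scene','side','wrist'):
    cv2.imwrite(f'pics/{n}0.png',bot.capture(n));c=bot.get_calibration(n);print(n,{k:np.round(v,4).tolist() for k,v in c.items() if not isinstance(v,str)})
E
```

```text
pics
0.0 [0.18932793 0.5160187  0.19519202] [[-9.38764800e-01  3.44557716e-01 -7.94685053e-04]
 [ 3.44558489e-01  9.38764018e-01 -1.25147969e-03]
 [ 3.14814751e-04 -1.44866056e-03 -9.99998901e-01]] 0.08530184203209348 0.0187 [-0.26856662 -0.25237492 -0.92337015]
scene {'fx': 538.3697, 'fy': 538.3697, 'cx': 285.2816, 'cy': 202.8987, 'extrinsics': [[0.6689, 0.7431, -0.0188, -0.3087], [0.4346, -0.4114, -0.8012, -0.1243], [-0.6031, 0.5277, -0.5981, 1.4618], [0.0, 0.0, 0.0, 1.0]]}
side {'fx': 395.6444, 'fy': 395.6444, 'cx': 278.655, 'cy': 219.424, 'extrinsics': [[0.914, -0.4056, -0.0062, -0.426], [-0.2194, -0.4816, -0.8485, 0.1761], [0.3412, 0.7769, -0.5292, 0.6857], [0.0, 0.0, 0.0, 1.0]]}
wrist {'fx': 325.1923, 'fy': 325.1923, 'cx': 285.0067, 'cy': 214.5156, 'hand_eye': [[0.0011, -0.9453, -0.3263, 0.0847], [1.0, 0.0009, 0.0007, 0.0006], [-0.0004, -0.3263, 0.9453, -0.1769], [0.0, 0.0, 0.0, 1.0]]}
```

View pics/scene0.png

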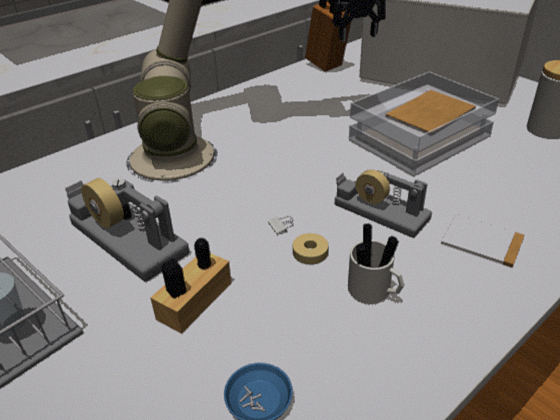

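View pics/side0.png

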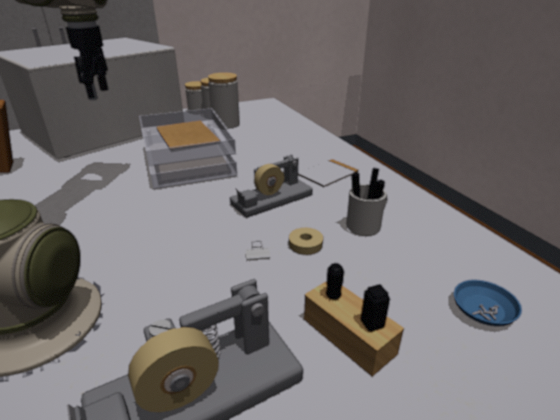

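```bash
cat > h.py <<'E'
from workcell import bot
import numpy as np,cv2
def pix(n,u,v,z):
    c=bot.get_calibration(n);E=np.array(c['extrinsics']);R,t=E[:3,:3],E[:3,3]
    d=R.T@np.array([(u-c['cx'])/c['fx'],(v-c['cy'])/c['fy'],1]);o=-R.T@t
    return o+d*(z-o[2])/d[2]
def proj(n,P):
    c=bot.get_calibration(n);E=np.array(c['extrinsics']);p=np.atleast_2d(P)@E[:3,:3].T+E[:3,3]
    return np.c_[p[:,0]/p[:,2]*c['fx']+c['cx'],p[:,1]/p[:,2]*c['fy']+c['cy']]
def wray(u,v,s):
    "wrist pixel -> origin, direction in world"
    c=bot.get_calibration('wrist');x=np.array([u-c['cx'],v-c['cy']]);r=np.hypot(*x);th=r/c['fx']
    d=np.r_[x/max(r,1e-9)*np.sin(th),np.cos(th)];H=np.array(c['hand_eye']);R=np.array(s['orientation'])
    return R@H[:3,3]+s['tool_pos'],R@H[:3,:3]@d
def wpix(u,v,z,s):
    o,d=wray(u,v,s);return o+d*(z-o[2])/d[2]
def wproj(P,s):
    c=bot.get_calibration('wrist');H=np.array(c['hand_eye']);R=np.array(s['orientation'])
    p=(np.atleast_2d(P)-s['tool_pos'])@R;p=(p-H[:3,3])@H[:3,:3]
    r=np.hypot(p[:,0],p[:,1]);th=np.arctan2(r,p[:,2])
    return p[:,:2]/np.maximum(r,1e-9)[:,None]*(th*c['fx'])[:,None]+[c['cx'],c['cy']]
E
python3 - <<'E'
from h import *
np.set_printoptions(precision=3,suppress=True)
for u,v,z in[(68,208,.026),(149,268,.026),(187,238,.026),(336,192,.026),(415,226,.026),(431,208,.026),(374,190,.07),(370,255,.095),(310,243,.024),(281,225,.01),
 (157,291,.06),(177,310,.06),(229,265,.06),(208,249,.06),(172,262,.13),(203,240,.12)]: print((u,v),pix('scene',u,v,z))
for u,v,z in[(231,194,.026),(246,208,.026),(313,190,.026),(305,293,.06),(386,345,.06),(400,325,.06),(375,288,.13)]: print('side',(u,v),pix('side',u,v,z))
E
```

```text
(68, 208) [ 0.063 -0.315  0.026]
(149, 268) [ 0.367 -0.281  0.026]
(187, 238) [ 0.342 -0.174  0.026]
(336, 192) [0.443 0.178 0.026]
(415, 226) [0.648 0.211 0.026]
(431, 208) [0.634 0.289 0.026]
(374, 190) [0.538 0.2   0.07 ]
(370, 255) [0.689 0.008 0.095]
(310, 243) [0.531 0.008 0.024]
(281, 225) [0.432 0.014 0.01 ]
(157, 291) [ 0.466 -0.316  0.06 ]
(177, 310) [ 0.53  -0.314  0.06 ]
(229, 265) [ 0.501 -0.179  0.06 ]
(208, 249) [ 0.435 -0.181  0.06 ]
(172, 262) [ 0.49  -0.288  0.13 ]
(203, 240) [ 0.468 -0.208  0.12 ]
side (231, 194) [0.444 0.254 0.026]
side (246, 208) [0.455 0.17  0.026]
side (313, 190) [0.647 0.185 0.026]
side (305, 293) [ 0.43  -0.189  0.06 ]
side (386, 345) [ 0.486 -0.332  0.06 ]
side (400, 325) [ 0.528 -0.31   0.06 ]
side (375, 288) [ 0.489 -0.288  0.13 ]
```

>>> play_rows(slide=[[-0.039,-0.046,-0.004],[-0.039,-0.046,-0.004],[-0.039,-0.046,-0.004],[-0.039,-0.046,-0.004],[-0.039,-0.046,-0.004],[-0.039,-0.046,-0.004],[-0.039,-0.046,-0.004],[-0.039,-0.046,-0.004],[-0.039,-0.046,-0.004],[-0.039,-0.046,-0.004],[-0.039,-0.046,-0.004],[-0.039,-0.046,-0.004],[-0.039,-0.046,-0.004],[-0.039,-0.046,-0.004],[0,0,0],[0,0,0],[0,0,0],[0,0,0],[0,0,0],[0,0,0]], turn=[[0,0,0],[0,0,0],[0,0,0],[0,0,0],[0,0,0],[0,0,0],[0,0,0],[0,0,0],[0,0,0],[0,0,0],[0,0,0],[0,0,0],[0,0,0],[0,0,0],[0,0,0.17],[0,0,0.17],[0,0,0.17],[0,0,0.17],[0,0,0.17],[0,0,0.17]], fingers=[0.085,0.085,0.085,0.085,0.085,0.085,0.085,0.085,0.085,0.085,0.085,0.085,0.085,0.085,0.085,0.085,0.085,0.085,0.085,0.085])

```text
time_s: 2.65
tool_pos: [0.4801, -0.2763, 0.2515]
orientation: [[-0.192, 0.981, -0.001], [0.981, 0.192, 0.001], [0.001, -0.0, -1.0]]
ft_force: [0.2, -0.2, -0.7]
grip_width: 0.0851
grip_force: 0.0
```

Run:
```python
from h import *
s=bot.state();print(s['time_s'],s['tool_pos'],s['orientation'],s['joint_positions'])
cv2.imwrite('pics/w1.png',bot.capture('wrist'))
```

```text
2.65 [ 0.48005595 -0.27630455  0.25152212] [[-1.92154494e-01  9.81364544e-01 -5.31408336e-04]
 [ 9.81364497e-01  1.92154766e-01  5.19601181e-04]
 [ 6.12030820e-04 -4.21661572e-04 -9.99999724e-01]] [-4.21716844e+01  2.03658877e+01  6.73768796e+01  1.62461604e-03
  9.22997852e+01 -5.32501741e+01]
```

View pics/w1.png

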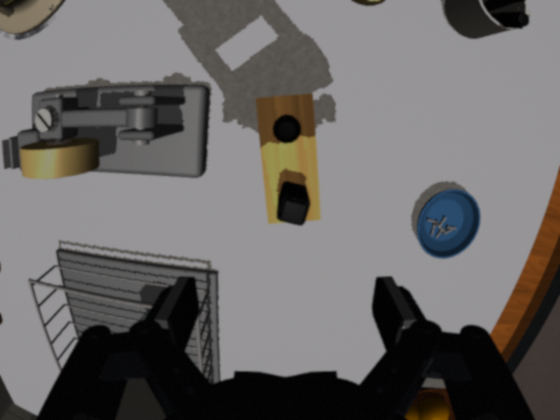

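```bash
cat >> h.py <<'E'
def ortho(img,s,cx,cy,z,half,n=400):
    "top view on plane z; col->x world, row->-y world"
    a=np.linspace(-half,half,n);X,Y=np.meshgrid(cx+a,cy-a)
    m=wproj(np.c_[X.ravel(),Y.ravel(),np.full(X.size,z)],s).astype(np.float32).reshape(n,n,2)
    return cv2.remap(img,m[...,0],m[...,1],cv2.INTER_CUBIC)
def bright(i,g=2.5): return np.clip(255*(i/255.)**(1/g),0,255).astype(np.uint8)
E
python3 - <<'E'
from h import *
s=bot.state();i=cv2.imread('pics/w1.png')
a=ortho(i,s,.485,-.285,.130,.04);b=ortho(i,s,.482,-.245,.06,.09)
cv2.imwrite('pics/o1.png',np.hstack([bright(a),b]))
E
```

```text
(no output)
```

View pics/o1.png

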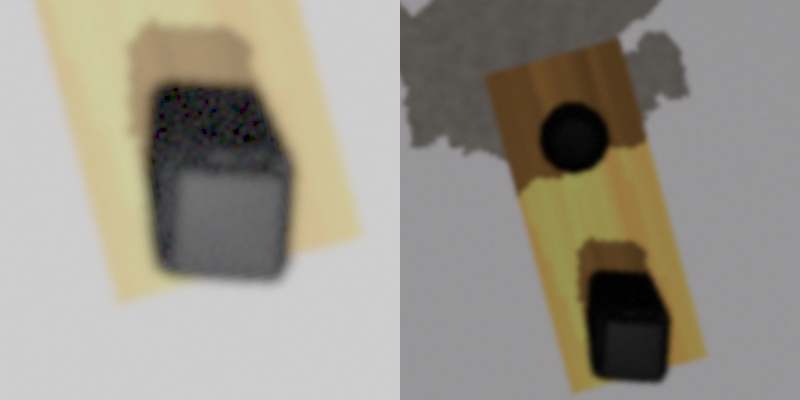

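>>> play_rows(slide=[[0,0,0],[0,0,0],[-0.0127,0.0118,0.05],[0,0,0.05],[0,0,0.04],[0,0,0.025],[0,0,0.01],[0,0,0],[0,0,0],[0,0,0],[0,0,0],[0,0,0],[0,0,0]], turn=[[0,0,0.14],[0,0,0.14],[0,0,0],[0,0,0],[0,0,0],[0,0,0],[0,0,0],[0,0,0],[0,0,0],[0,0,0],[0,0,0],[0,0,0],[0,0,0]], fingers=[0.085,0.085,0.085,0.085,0.085,0.085,0.085,0.02,0.02,0.02,0.02,0.02,0.02], grip_force=70)

```text
time_s: 4.32
tool_pos: [0.4915, -0.2905, 0.0781]
orientation: [[0.081, 0.997, 0.002], [0.997, -0.081, -0.002], [-0.002, 0.002, -1.0]]
ft_force: [-0.1, 0.1, 6.0]
grip_width: 0.0277
grip_force: 69.7
```

>>> play_rows(slide=[[0,0,-0.02],[0,0,-0.04],[0,0,-0.05],[0,0,-0.05],[0,0,-0.03],[0,0,0]], turn=[[0,0,0],[0,0,0],[0,0,0],[0,0,0],[0,0,0],[0,0,0]], fingers=[0.02,0.02,0.02,0.02,0.02,0.02])

```text
time_s: 5.08
tool_pos: [0.4913, -0.2904, 0.2689]
orientation: [[0.081, 0.997, 0.003], [0.997, -0.081, -0.003], [-0.003, 0.004, -1.0]]
ft_force: [-0.0, -0.5, -1.2]
grip_width: 0.028
grip_force: 69.5
```

Run:
```python
from h import *
s=bot.state();print(s['tool_pos'],s['ft_force'],s['grip_width'])
R=np.array(s['orientation']);p=np.array(s['tool_pos'])
w=bot.capture('wrist');cv2.imwrite('pics/w2.png',w);sc=bot.capture('scene');si=bot.capture('side')
cv2.imwrite('pics/sc2.png',sc);cv2.imwrite('pics/si2.png',si)
tip=p+R@[0,0,.0663];print(tip)
def crop(im,c,h=35):
    x,y=np.round(c).astype(int);x=np.clip(x,h,560-h);y=np.clip(y,h,420-h);print(c);return cv2.resize(im[y-h:y+h,x-h:x+h],(266,266),interpolation=3)
cv2.imwrite('pics/c2.png',bright(np.hstack([crop(w,wproj(tip,s)[0]),crop(sc,proj('scene',tip)[0]),crop(si,proj('side',tip)[0])]),1.8))
```

```text
[ 0.4913361  -0.2903708   0.26887159] [-0.01742517 -0.47927157 -1.22957843] 0.02802674486383369
[ 0.49155751 -0.2905762   0.20257228]
[285.31602123 215.76165476]
[164.64256556 231.06965905]
[384.99617439 247.01099836]
```

View pics/c2.png

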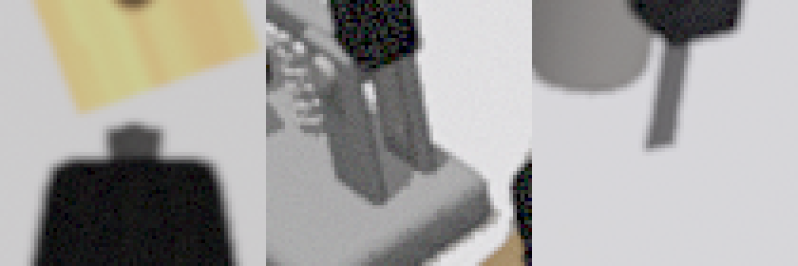

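>>> play_rows(slide=[[0.03,-0.001,0],[0.056,-0.001,0],[0.06,-0.001,0],[0.06,-0.001,0],[0.06,-0.001,0],[0.06,-0.001,0],[0.06,-0.001,0],[0.05,-0.001,0],[0.02,0,0],[0,0,0.035],[0,0,0.03],[0,0,0]], turn=[[0,0,0],[0,0,0],[0,0,0],[0,0,0],[0,0,0],[0,0,0],[0,0,0],[0,0,0],[0,0,0],[0,0,-0.12],[0,0,-0.12],[0,0,0]], fingers=[0.02,0.02,0.02,0.02,0.02,0.02,0.02,0.02,0.02,0.02,0.02,0.02])

```text
time_s: 6.72
tool_pos: [0.5187, 0.1644, 0.1994]
orientation: [[-0.156, 0.988, -0.006], [0.988, 0.156, -0.001], [0.0, -0.006, -1.0]]
ft_force: [0.8, -0.5, -1.1]
grip_width: 0.0281
grip_force: 69.4
```

Run:
```python
from h import *
s=bot.state();print(s['time_s'],s['tool_pos'],s['orientation'],s['ft_force'],s['grip_width'])
w=bot.capture('wrist');cv2.imwrite('pics/w3.png',w)
a=ortho(w,s,.5167,.2457,.0965,.03);b=ortho(w,s,.539,.233,.026,.13)
cv2.imwrite('pics/o3.png',np.hstack([bright(a,1.6),b]))
```

```text
6.725 [0.51865264 0.1643613  0.19940424] [[-1.56476053e-01  9.87663702e-01 -5.97127225e-03]
 [ 9.87681740e-01  1.56474161e-01 -7.85721701e-04]
 [ 1.58321011e-04 -6.02066320e-03 -9.99981863e-01]] [ 0.84334764 -0.50099455 -1.08437007] 0.02814647103081937
```

View pics/o3.png

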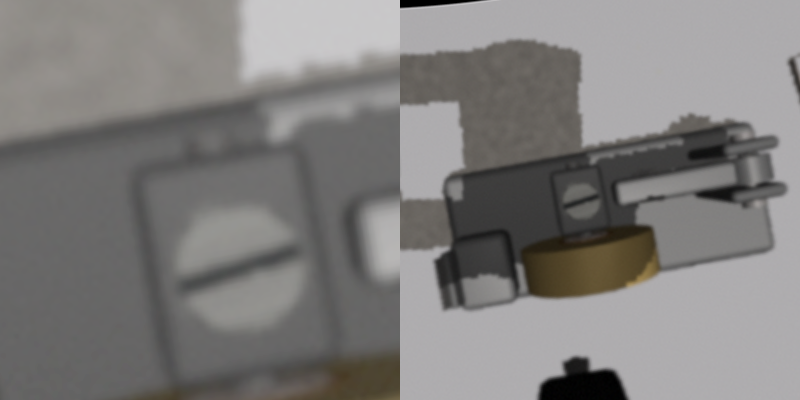

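>>> play_rows(slide=[[0,0,0],[0.0331,0.013,0],[0.0331,0.0129,0],[0,0,0.018],[0,0,0.0104],[0,0,0]], turn=[[-0.006,0,-0.159],[0,0,0],[0,0,0],[0,0,0],[0,0,0],[0,0,0]], fingers=[0.02,0.02,0.02,0.02,0.02,0.02])

```text
time_s: 7.52
tool_pos: [0.524, 0.2356, 0.1736]
orientation: [[-0.311, 0.95, 0.005], [0.95, 0.311, 0.001], [-0.001, 0.005, -1.0]]
ft_force: [0.5, 0.1, -1.3]
grip_width: 0.0277
grip_force: 69.5
```

Run:
```python
from h import *
s=bot.state();print(s['time_s'],s['tool_pos'],s['orientation'],s['ft_force'],s['torque'])
w=bot.capture('wrist');cv2.imwrite('pics/w4.png',w)
p=np.array(s['tool_pos']);R=np.array(s['orientation'])
P=np.array([p+R@[0,0,.0681],[.5227,.2354,.0965],p+R@[0,.006,.0681],p+R@[0,-.006,.0681]]);q=wproj(P,s);print(q)
h=30;x0,y0=255,185;c=cv2.resize(w[y0:y0+60,x0:x0+60],(600,600),interpolation=3)
for a in q: cv2.circle(c,tuple(int(t) for t in (a-[x0,y0]+.5)*10),3,(0,0,255),1)
cv2.imwrite('pics/c4.png',bright(c,1.8))
```

```text
7.525 [0.52400611 0.23560622 0.17363545] [[-3.10982966e-01  9.50400336e-01  5.36613426e-03]
 [ 9.50415333e-01  3.10981153e-01  1.19020296e-03]
 [-5.37597322e-04  5.47018913e-03 -9.99984894e-01]] [ 0.51971016  0.09943967 -1.28645653] [-0.01536131  0.03093944 -0.00225394]
[[284.91065378 215.10623693]
 [282.81588349 211.22165375]
 [292.43318212 215.11374604]
 [277.3880904  215.09851705]]
```

View pics/c4.png

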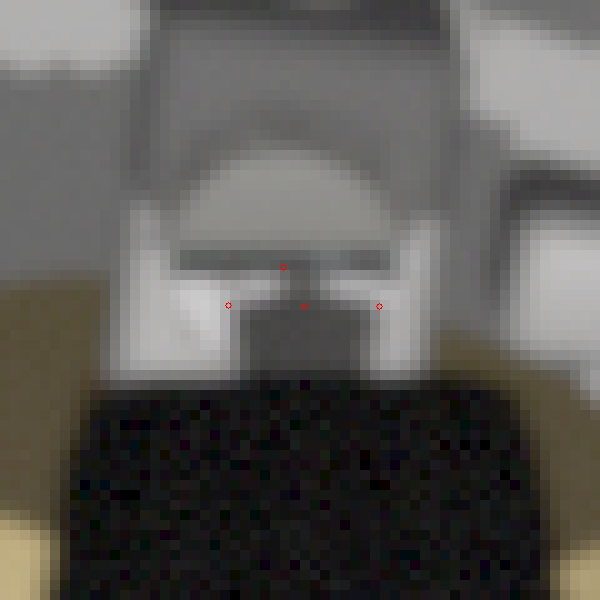

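Run:
```python
from h import *
np.set_printoptions(precision=1,suppress=True)
s=bot.state();p=np.array(s['tool_pos']);R=np.array(s['orientation'])
def q(*v): return ((wproj(p+R@np.array(v),s)[0]-[255,185]+.5)*10)
T=.0681
for n,v in dict(A_tipfront=(.006,0,T),A_shoulder=(.006,0,T-.01),shaft_front=(.005,0,T-.01),shaft_side=(0,.005,T-.01),shaft_sidem=(0,-.005,T-.01),B_tip=(0,.006,T),B_f=(.001,0,T),footfront=(.015,.015,T-.05),footfront2=(.015,-.015,T-.05)).items(): print(n,q(*v))
P=np.array([.5227,.2354,.0965])
for d in (-.01,.01): 
  print('slot end',(wproj(P+R[:,1]*d,s)[0]-[255,185]+.5)*10)
```

```text
A_tipfront [304.2 234.4]
A_shoulder [304.2 274.7]
shaft_front [304.1 287.1]
shaft_side [369.1 348.8]
shaft_sidem [239.  348.7]
B_tip [379.3 306.1]
B_f [304.1 294.2]
footfront [539.2 341.1]
footfront2 [ 69.1 340.6]
slot end [157.5 264.8]
slot end [399.7 265.1]
```

>>> play_rows(slide=[[0.0007,-0.0024,0],[0,0,0],[0,0,0],[0,0,0],[0,0,0],[0,0,0],[0,0,0],[0,0,0],[0,0,0],[0,0,0],[0,0,0]], turn=[[0.005,0,-0.17],[0,0,-0.175],[0,0,-0.175],[0,0,-0.175],[0,0,-0.175],[0,0,-0.175],[0,0,-0.175],[0,0,-0.175],[0,0,-0.176],[0,0,0],[0,0,0]], fingers=[0.02,0.02,0.02,0.02,0.02,0.02,0.02,0.02,0.02,0.02,0.02])

```text
time_s: 8.95
tool_pos: [0.5216, 0.2359, 0.174]
orientation: [[-0.951, -0.309, 0.002], [-0.309, 0.951, -0.0], [-0.002, -0.001, -1.0]]
ft_force: [-0.2, -0.8, -1.2]
grip_width: 0.0278
grip_force: 69.4
```

Run:
```python
from h import *
s=bot.state();print(s['time_s'],s['tool_pos'],s['orientation'],s['ft_force'],s['torque'],s['joint_positions'])
w=bot.capture('wrist');cv2.imwrite('pics/w5.png',w)
p=np.array(s['tool_pos']);R=np.array(s['orientation'])
P=np.array([p+R@[0,0,.0681],[.5231,.2360,.0965],p+R@[.006,0,.0681],p+R@[.005,0,.0581]]);q=wproj(P,s);print((q-[255,185]+.5)*10)
x0,y0=255,185;c=cv2.resize(w[y0:y0+60,x0:x0+60],(600,600),interpolation=3)
for a in q: cv2.circle(c,tuple(int(t) for t in (a-[x0,y0]+.5)*10),3,(0,0,255),1)
cv2.imwrite('pics/c5.png',bright(c,1.8))
```

```text
8.95 [0.52161381 0.23591167 0.17402793] [[-9.51014442e-01 -3.09140041e-01  1.99128581e-03]
 [-3.09141346e-01  9.51016029e-01 -3.76713913e-04]
 [-1.77728737e-03 -9.73849146e-04 -9.99997946e-01]] [-0.18671259 -0.77708864 -1.17030669] [ 0.01044139 -0.0454519  -0.02810834] [ 1.25159439e+01  2.49338919e+01  7.29444741e+01 -4.62446483e-02
  8.20149330e+01 -9.54851462e+01]
[[293.10041538 295.76791269]
 [289.81064554 273.52000773]
 [293.09398559 224.02912212]
 [292.70106916 276.43479634]]
```

View pics/c5.png

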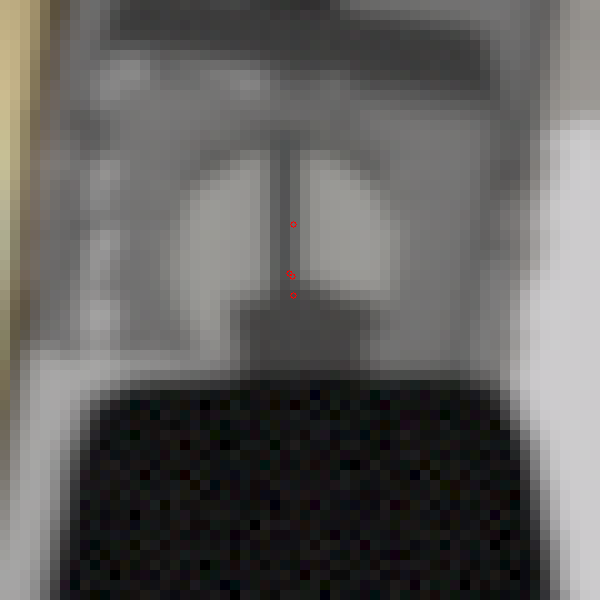

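Run:
```python
from h import *
w=cv2.imread('pics/w5.png').mean(2).astype(int)
print('     ',list(range(276,296)))
for y in list(range(200,223)): print(y,w[y,276:296])
```

```text
[276, 277, 278, 279, 280, 281, 282, 283, 284, 285, 286, 287, 288, 289, 290, 291, 292, 293, 294, 295]
200 [44 46 53 63 66 57 40 33 42 57 67 65 57 50 46 47 51 56 59 61]
201 [50 59 73 84 85 67 44 32 46 70 85 86 79 67 54 47 48 54 61 64]
202 [70 80 90 95 90 71 44 34 49 75 92 97 95 89 75 59 51 55 63 65]
203 [ 89  95  98  98  91  71  44  35  49  75  93  99 100  99  93  80  65  60
  63  63]
204 [ 99  99  98  97  91  70  44  35  49  75  93 100 101 102 101  95  80  68
  62  61]
205 [102  99  98  98  91  70  45  35  49  75  93  99 100 102 103 100  90  75
  65  64]
206 [102 100  98  98  91  71  45  36  49  74  93 100 100 102 103 103  97  82
  72  66]
207 [102 100  99  99  90  71  44  34  49  73  92  98 101 101 103 102  98  91
  80  71]
208 [101 101  99  98  90  70  44  35  49  73  92  98 100 100 102 103 100  96
  86  73]
209 [101  99  98  98  91  70  45  35  50  74  92  98 100 101 102 103 101  95
  84  71]
210 [100 100  98  97  90  70  44  34  47  74  91  99 100 101 101 102 101  94
  82  70]
211 [101 100  98  97  91  71  43  34  47  72  90  96  99 102 101 102 100  93
  80  68]
212 [101 100  98  96  88  71  43  32  43  64  80  89  94  98 100 101 100  90
  77  65]
213 [101  98  93  89  82  64  40  29  34  43  56  68  79  87  91  93  94  88
  73  62]
214 [98 89 79 70 61 48 32 26 27 30 33 42 53 62 67 71 78 78 69 61]
215 [96 79 59 46 38 33 27 25 25 27 25 28 31 36 40 46 58 64 63 60]
216 [94 74 48 32 26 23 24 25 24 26 25 24 25 25 26 33 44 54 58 60]
217 [94 74 48 30 24 24 24 25 25 25 25 24 24 25 24 30 41 50 57 60]
218 [90 75 51 32 25 24 23 24 25 23 24 25 24 24 27 36 46 55 59 59]
219 [86 75 56 36 24 22 25 23 25 24 24 24 24 24 28 41 54 59 60 59]
220 [82 73 57 37 25 22 23 24 23 25 24 23 24 24 29 41 53 59 60 57]
221 [70 63 49 32 22 20 19 19 20 20 20 19 20 19 24 33 43 49 49 49]
222 [43 39 29 18 12 11 11 11 11  9 10 10  9 12 13 16 23 28 28 28]
```

>>> play_rows(slide=[[-0.0004,-0.0014,0],[0,0,0.003],[0,0,0.003],[0,0,0.001],[0,0,0]], turn=[[0,0,0],[0,0,0],[0,0,0],[0,0,0],[0,0,0]], fingers=[0.02,0.02,0.02,0.02,0.02])

```text
time_s: 9.62
tool_pos: [0.5222, 0.2349, 0.1664]
orientation: [[-0.95, -0.313, 0.001], [-0.313, 0.95, -0.001], [-0.001, -0.001, -1.0]]
ft_force: [-0.0, 0.6, -1.1]
grip_width: 0.0282
grip_force: 69.4
```

Run:
```python
from h import *
s=bot.state();print(s['time_s'],s['tool_pos'],s['orientation'],s['ft_force'],s['torque'])
w=bot.capture('wrist');cv2.imwrite('pics/w6.png',w);w=w.mean(2).astype(int)
for y in list(range(202,224)): print(y,*w[y,274:296])
```

```text
9.625 [0.52217777 0.23486674 0.16641749] [[-9.49826177e-01 -3.12776650e-01  1.00004813e-03]
 [-3.12777306e-01  9.49826310e-01 -5.81455733e-04]
 [-7.68006253e-04 -8.65074237e-04 -9.99999331e-01]] [-0.046872    0.59289297 -1.06856453] [ 0.07615347 -0.00554044 -0.04493355]
202 56 54 53 51 49 47 52 52 48 41 32 34 44 53 55 50 45 48 50 52 54 57
203 59 55 52 51 52 61 71 76 68 50 35 40 62 77 80 72 61 51 46 47 50 55
204 57 53 52 59 70 80 89 88 77 55 37 47 75 94 97 91 82 70 56 45 46 53
205 54 56 66 78 89 94 97 93 77 54 37 48 77 96 101 99 96 90 77 61 51 54
206 57 69 86 93 98 98 98 94 75 50 36 47 74 93 100 100 100 100 94 81 66 56
207 64 84 95 99 100 100 98 91 74 49 34 44 71 91 99 99 102 102 101 92 77 62
208 76 91 100 102 100 99 98 92 74 49 34 44 71 91 99 99 101 103 104 99 87 70
209 84 97 102 102 100 99 98 92 74 48 34 44 71 92 99 100 101 101 104 101 93 79
210 88 100 102 101 100 100 98 91 75 50 35 45 71 91 98 99 100 101 102 101 96 87
211 91 100 103 102 101 99 98 92 74 49 34 45 70 91 98 99 100 101 103 102 98 93
212 92 100 101 101 99 98 96 90 73 48 33 40 64 83 93 97 99 101 102 101 100 93
213 92 99 100 98 94 90 88 81 63 42 30 32 47 65 79 86 89 93 98 99 99 92
214 94 99 98 91 79 71 65 57 45 34 26 27 33 43 52 60 66 73 83 94 97 90
215 93 97 95 81 61 45 39 34 28 26 24 26 25 28 32 36 40 48 68 86 93 86
216 91 97 94 75 51 33 27 24 25 25 25 25 25 25 25 25 27 37 58 80 89 83
217 90 97 93 76 49 30 25 23 24 25 24 25 25 24 25 24 26 36 57 79 86 77
218 86 96 94 79 52 33 25 22 24 24 25 25 25 24 23 25 28 42 62 81 83 72
219 78 92 95 81 60 36 26 24 24 24 26 25 24 23 24 25 30 48 68 81 77 67
220 70 84 90 83 62 38 25 22 24 23 24 24 24 24 23 23 32 48 68 77 69 62
221 55 66 75 73 56 36 23 20 20 20 20 19 18 20 19 20 26 41 58 61 55 49
222 32 38 44 44 35 22 13 12 11 11 11 12 10 11 9 9 14 22 33 35 30 27
223 9 13 15 16 13 8 4 6 6 5 1 5 2 5 3 3 6 6 9 9 8 8
```

>>> play_rows(slide=[[0,-0.0005,0],[0,0,0.001],[0,0,0.001],[0,0,0.001],[0,0,0]], turn=[[0,0,0],[0,0,0],[0,0,0],[0,0,0],[0,0,0]], fingers=[0.02,0.02,0.02,0.02,0.02])

```text
time_s: 10.3
tool_pos: [0.5225, 0.2344, 0.164]
orientation: [[-0.95, -0.313, 0.002], [-0.313, 0.95, -0.0], [-0.002, -0.001, -1.0]]
ft_force: [0.5, 0.1, 2.9]
grip_width: 0.0277
grip_force: 69.9
```

```bash
cat > prof.py <<'E'
from h import *
import sys
s=bot.state();print(s['time_s'],s['tool_pos'],s['ft_force'],s['torque'])
W=bot.capture('wrist');cv2.imwrite(f'pics/{sys.argv[1]}.png',W);w=W.mean(2)
def edges(r,lo,hi):
    d=np.abs(np.diff(r[lo:hi]));return d
sl=100-w[205:211,279:290].mean(0);sl=np.clip(sl-10,0,None);print('slot col',(sl*np.arange(279,290)).sum()/sl.sum())
g=np.diff(w[216:219].mean(0));a=np.arange(560)+.5
L=np.clip(-g[273:282],0,None);Rr=np.clip(g[288:297],0,None)
print('shaft',((L*a[273:282]).sum()/L.sum()+(Rr*a[288:297]).sum()/Rr.sum())/2)
for y in range(200,216):print(y,*w[y,276:294].astype(int))
E
python3 prof.py w7
```

```text
10.3 [0.52254986 0.23444647 0.16397516] [0.53395287 0.05734625 2.88437331] [-0.00423838  0.1243479   0.02811112]
slot col 284.9332268370607
shaft 284.824360633544
200 62 62 61 60 55 50 49 48 48 47 46 46 49 51 54 54 54 57
201 57 56 56 51 47 46 43 40 36 35 36 38 43 47 51 51 53 55
202 53 52 46 41 43 47 49 43 34 30 35 44 49 50 48 47 49 53
203 54 51 46 48 58 68 70 59 39 33 44 61 73 70 62 53 48 50
204 52 50 56 67 79 89 88 70 43 34 49 72 88 90 84 73 60 55
205 55 63 76 87 94 96 91 72 45 35 49 75 93 99 97 92 82 68
206 70 84 94 99 98 99 92 72 45 35 50 75 93 101 100 101 97 87
207 84 96 101 100 99 99 92 71 45 35 49 76 92 99 101 101 102 99
208 93 100 101 100 100 98 91 70 45 34 49 74 93 99 101 102 103 103
209 98 102 102 99 99 97 91 70 46 34 51 74 93 99 101 102 103 104
210 100 102 100 99 99 97 91 71 45 34 49 74 92 99 101 101 103 103
211 101 102 101 100 99 98 90 70 45 34 49 74 91 99 99 101 103 103
212 100 100 100 97 96 93 82 62 40 32 45 66 84 94 98 98 102 103
213 99 96 93 89 85 76 63 47 33 28 35 49 66 77 85 89 94 100
214 96 87 75 66 62 52 39 31 28 26 28 32 42 50 58 65 76 91
215 95 79 56 42 37 33 27 25 26 25 25 26 28 30 34 44 61 84
```

>>> play_rows(slide=[[0,0.0012,0],[0,0,0]], turn=[[0,0,0],[0,0,0]], fingers=[0.02,0.02])

```text
time_s: 10.6
tool_pos: [0.5222, 0.2353, 0.1637]
orientation: [[-0.95, -0.313, 0.002], [-0.313, 0.95, -0.001], [-0.001, -0.002, -1.0]]
ft_force: [0.5, -1.0, 4.0]
grip_width: 0.0275
grip_force: 70.0
```

>>> play_rows(slide=[[0,0.0012,0],[0,0,0]], turn=[[0,0,0],[0,0,0]], fingers=[0.02,0.02])

```text
time_s: 10.85
tool_pos: [0.5218, 0.2366, 0.1636]
orientation: [[-0.95, -0.313, 0.002], [-0.313, 0.95, -0.001], [-0.001, -0.001, -1.0]]
ft_force: [1.2, -1.8, 4.0]
grip_width: 0.0281
grip_force: 70.0
```

```bash
python3 prof.py w8 | head -3
```

```text
10.85 [0.52176775 0.23660058 0.16363817] [ 1.18442873 -1.80771463  3.9807456 ] [-0.68863427 -0.20918387 -0.03791624]
slot col 282.0630427790286
shaft 284.0400307428637
```

>>> play_rows(slide=[[0,-0.0012,0],[0,-0.0007,0],[0,0,0]], turn=[[0,0,0],[0,0,0],[0,0,0]], fingers=[0.02,0.02,0.02])

```text
time_s: 11.28
tool_pos: [0.522, 0.2354, 0.1635]
orientation: [[-0.95, -0.313, 0.001], [-0.313, 0.95, 0.001], [-0.001, 0.0, -1.0]]
ft_force: [-1.0, 2.2, 4.3]
grip_width: 0.0278
grip_force: 70.1
```

```bash
python3 prof.py w9 | head -3
python3 - <<'E'
from h import *
si=bot.capture('side');sc=bot.capture('scene');s=bot.state();p=np.array(s['tool_pos'])
out=[]
for n,im in(('side',si),('scene',sc)):
    q=proj(n,[[p[0],p[1],z] for z in (.0965,.0925,.1425,.1465)]);print(n,q)
    x,y=q[:3].mean(0).astype(int);x0,y0=x-30,y-30
    c=bright(cv2.resize(im[y0:y0+60,x0:x0+60],(400,400),interpolation=3),1.8)
    for a in q[[0,2]]:cv2.circle(c,tuple(int(t) for t in (a-[x0,y0]+.5)*400/60),3,(0,0,255),1)
    out.append(c)
cv2.imwrite('pics/c9.png',np.hstack(out))
E
```

```text
11.275 [0.52199984 0.23539237 0.16350576] [-1.03696163  2.17671948  4.25051718] [0.56701667 0.22182301 0.03075756]
slot col 283.3756548536209
shaft 285.02001168565585
side [[260.8256887  166.30769402]
 [260.87330485 167.7663854 ]
 [260.26318363 149.07569913]
 [260.21293456 147.53634984]]
scene [[380.03900295 171.18391196]
 [379.88580804 172.66547173]
 [381.84517491 153.71628388]
 [382.00620231 152.15897552]]
```

View pics/c9.png

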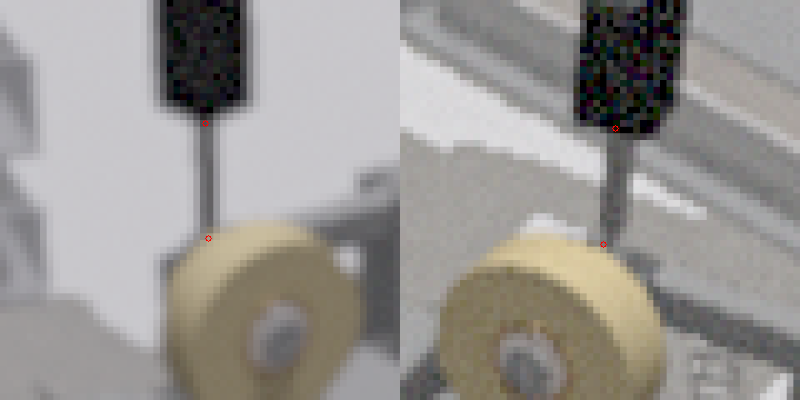

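Run:
```python
from h import *
w=cv2.imread('pics/w2.png').mean(2).astype(int)
for y in range(208,228):print(y,*w[y,272:299])
si=cv2.imread('pics/si2.png').mean(2).astype(int)
print()
for y in range(222,256,2):print(y,*si[y,374:402])
```

```text
208 136 137 139 143 145 148 154 158 162 166 168 169 171 171 171 170 171 171 172 171 171 172 172 171 172 171 171
209 140 142 147 151 156 161 164 168 169 171 171 171 171 171 171 171 171 172 171 171 171 170 172 172 172 171 171
210 151 155 160 164 167 168 170 170 171 170 171 171 171 171 170 171 171 171 171 171 171 171 171 171 171 171 172
211 165 166 169 170 171 170 171 171 171 171 169 169 168 168 169 169 170 171 172 172 171 172 172 172 171 171 171
212 170 170 172 171 171 171 169 169 169 167 160 155 149 148 151 157 163 167 169 170 170 170 172 171 171 172 172
213 172 170 171 171 170 166 161 158 152 146 130 111 100 98 105 118 136 147 152 156 162 168 171 171 171 171 171
214 171 171 171 171 167 152 134 121 111 97 79 60 50 47 54 69 86 101 111 120 138 158 168 171 171 171 172
215 172 171 171 170 162 136 99 72 59 51 38 32 29 29 30 36 45 53 60 74 107 143 164 170 171 171 170
216 172 171 172 170 160 127 80 44 30 26 26 25 24 27 28 27 29 30 34 51 90 135 162 170 171 171 171
217 171 171 171 169 158 126 75 37 26 24 25 26 27 27 27 27 27 26 30 48 90 135 162 171 171 172 172
218 172 171 171 169 158 124 74 38
[... 1884 characters left out ...]
 188 189 187 189 188 188 189
244 188 188 188 189 190 182 151 98 58 51 53 54 53 73 129 173 189 189 189 188 188 188 188 188 188 188 188 189
246 188 188 189 189 187 169 123 70 51 51 55 54 57 97 151 181 189 189 189 188 188 188 188 189 188 188 188 188
248 189 189 189 189 182 152 101 60 49 50 51 51 63 115 168 187 190 189 188 188 189 188 188 188 188 188 188 188
250 188 188 188 189 179 141 89 72 88 99 113 127 137 156 180 188 189 188 189 189 188 188 188 188 188 188 188 188
252 189 188 189 189 187 178 171 174 180 182 185 189 190 189 189 188 188 189 189 188 188 189 189 188 187 188 189 188
254 188 187 189 188 189 188 188 189 189 189 188 188 188 188 189 189 188 188 189 188 189 189 188 188 189 188 188 188
```

>>> play_rows(slide=[[0,0,-0.009],[0,0.0005,0],[0,0,0],[0,0,0],[0,0,0],[0,0,0],[0,0,0],[0,0,0],[0,0,0],[0,0,0],[0,0,0],[0,0,0]], turn=[[0,0,0],[0,0,0.17],[0,0,0.175],[0,0,0.175],[0,0,0.175],[0,0,0.175],[0,0,0.175],[0,0,0.175],[0,0,0.175],[0,0,0.175],[0,0,0],[0,0,0]], fingers=[0.02,0.02,0.02,0.02,0.02,0.02,0.02,0.02,0.02,0.02,0.02,0.02])

```text
time_s: 12.92
tool_pos: [0.522, 0.2352, 0.1725]
orientation: [[-0.317, 0.949, 0.001], [0.949, 0.317, -0.001], [-0.001, 0.0, -1.0]]
ft_force: [-0.5, 0.4, -0.9]
grip_width: 0.0279
grip_force: 69.5
```

```bash
cat > prof2.py <<'E'
from h import *
import sys
s=bot.state();print(s['time_s'],s['tool_pos'],s['orientation'][0],s['ft_force'],s['torque'])
W=bot.capture('wrist');cv2.imwrite(f'pics/{sys.argv[1]}.png',W);w=W.mean(2).astype(int)
for y in range(198,224):print(y,*w[y,270:300])
E
python3 prof2.py w10
```

```text
12.925 [0.52199274 0.23517297 0.1724578 ] [-3.16738701e-01  9.48512475e-01  8.23978578e-04] [-0.48024004  0.39894468 -0.94038545] [ 0.00148392 -0.01106026  0.04134672]
198 47 42 41 47 52 56 56 54 52 50 50 49 48 50 49 48 47 45 48 48 50 53 52 53 53 54 56 57 58 57
199 45 40 41 47 52 54 54 52 49 46 46 49 52 51 49 45 44 42 44 46 48 49 52 50 52 54 55 56 57 57
200 44 38 42 49 53 53 52 51 48 44 44 50 57 60 61 61 62 60 58 54 50 48 48 49 51 54 54 55 55 56
201 43 39 42 49 52 53 51 50 49 49 54 65 73 80 83 85 87 86 82 77 68 59 52 48 49 53 53 52 53 56
202 43 38 42 48 51 52 50 50 55 65 76 85 88 93 94 94 95 93 92 90 85 77 67 58 52 51 50 50 51 54
203 42 39 42 49 51 52 51 56 66 78 88 92 93 94 94 94 93 93 94 92 93 89 83 74 62 51 47 47 49 52
204 42 39 44 50 53 52 57 67 80 87 91 92 92 93 92 91 91 92 92 93 92 91 90 85 75 61 53 51 52 53
205 40 39 46 52 53 55 64 77 86 89 89 90 90 91 91 90 91 91 90 90 90 90 90 90 83 73 61 55 54 59
206 40 42 48 51 55 62 73 83 87 88 89 89 89 89 90 88 89 89 89 89 89 89 88 89 86 81 67 58 60 74
207 47 54 57 55 56 67 79 85 87 88 87 86 88 88 86 87 88 87 87 87 89 87 88 88 87 84 75 6
[... 928 characters left out ...]
120 134 139 138 134 128 106 68 37 26 25 24 25 26 26 26 27 27 26 29 49 91 136 160 160 148 135 122 103
218 99 122 135 139 137 132 119 94 59 35 26 25 24 25 26 25 26 26 28 26 31 52 94 135 153 149 137 130 120 101
219 102 124 134 138 137 136 123 99 64 38 27 24 25 26 25 25 26 27 27 27 34 57 95 128 141 137 132 127 117 97
220 104 123 134 135 135 135 127 106 72 43 27 24 24 24 25 25 27 26 27 27 33 55 87 115 127 129 128 124 112 90
221 91 106 116 117 118 117 113 97 71 41 25 21 21 21 20 22 21 22 22 23 27 44 67 91 105 111 111 105 93 74
222 56 66 70 73 72 71 69 62 45 28 16 11 11 11 10 11 11 12 10 13 15 23 35 50 60 64 65 61 53 43
223 20 24 23 26 26 26 26 22 16 8 5 4 3 3 4 1 4 4 4 2 4 8 9 15 19 20 19 19 16 12
```

Run:
```python
from h import *
from scipy.optimize import brentq
s=bot.state();p=np.array(s['tool_pos']);R=np.array(s['orientation'])
f=lambda x,z,row:wproj(p+R@[x,0,z],s)[0][1]-row
for zt in(.0661,.0681,.0701):
  zs=p[2]-.0965
  xs=brentq(f,-.03,.03,args=(zs,211.1));xt=brentq(f,-.03,.03,args=(zt,214.45))-.001
  print(zt,xs,xt,xs-xt)
```

```text
0.0661 0.0007475572629957644 0.00024185734269787902 0.0005056999202978854
0.0681 0.0007475572629957644 -0.0004476652688730951 0.0011952225318688594
0.0701 0.0007475572629957644 -0.0011371878807176488 0.0018847451437134133
```

>>> play_rows(slide=[[0.0009,0,0],[0,0,0.004],[0,0,0.003],[0,0,0.001],[0,0,0.001],[0,0,0.001],[0,0,0]], turn=[[0,0,0],[0,0,0],[0,0,0],[0,0,0],[0,0,0],[0,0,0],[0,0,0]], fingers=[0.02,0.02,0.02,0.02,0.02,0.02,0.02])

```text
time_s: 13.85
tool_pos: [0.5218, 0.2362, 0.1625]
orientation: [[-0.314, 0.95, 0.001], [0.95, 0.314, -0.001], [-0.001, 0.001, -1.0]]
ft_force: [0.2, 0.3, -0.4]
grip_width: 0.0282
grip_force: 69.5
```

>>> play_rows(slide=[[0,0,0.001],[0,0,0.001],[0,0,0.0005],[0,0,0]], turn=[[0,0,0],[0,0,0],[0,0,0],[0,0,0]], fingers=[0.02,0.02,0.02,0.02])

```text
time_s: 14.35
tool_pos: [0.5219, 0.2362, 0.1604]
orientation: [[-0.314, 0.95, 0.002], [0.95, 0.314, -0.0], [-0.001, 0.002, -1.0]]
ft_force: [-0.2, -0.3, 3.9]
grip_width: 0.0281
grip_force: 69.9
```

>>> play_rows(slide=[[0,0,0.001],[0,0,0.0007],[0,0,0],[0,0,0]], turn=[[0,0,0],[0,0,0],[0,0,0],[0,0,0]], fingers=[0.02,0.02,0.02,0.02])

```text
time_s: 14.85
tool_pos: [0.5219, 0.2362, 0.1588]
orientation: [[-0.314, 0.95, 0.002], [0.95, 0.314, -0.0], [-0.001, 0.002, -1.0]]
ft_force: [-0.6, -1.3, 6.2]
grip_width: 0.0279
grip_force: 70.3
```

>>> play_rows(slide=[[0,6e-05,0],[0,6e-05,0],[0,6e-05,0],[0,6e-05,0],[0,6e-05,0],[0,6e-05,0],[0,6e-05,0],[0,6e-05,0]], turn=[[0,0,0.06],[0,0,0.06],[0,0,0.06],[0,0,0.06],[0,0,0.06],[0,0,0.06],[0,0,0.06],[0,0,0]], fingers=[0.02,0.02,0.02,0.02,0.02,0.02,0.02,0.02])

```text
time_s: 15.85
tool_pos: [0.5226, 0.2363, 0.1589]
orientation: [[0.101, 0.995, 0.003], [0.995, -0.101, -0.0], [-0.0, 0.003, -1.0]]
ft_force: [0.2, -0.7, 5.8]
grip_width: 0.0281
grip_force: 70.2
```

Run:
```python
from h import *
s=bot.state();print(s['torque'],s['ft_force'])
```

```text
[-0.18196052  0.13912173  0.09970053] [ 0.15996475 -0.73504759  5.83046403]
```

>>> play_rows(slide=[[0,6e-05,0],[0,6e-05,0],[0,6e-05,0],[0,6e-05,0],[0,6e-05,0],[0,6e-05,0],[0,0,0]], turn=[[0,0,0.06],[0,0,0.06],[0,0,0.06],[0,0,0.06],[0,0,0.06],[0,0,0.06],[0,0,0]], fingers=[0.02,0.02,0.02,0.02,0.02,0.02,0.02])

```text
time_s: 16.73
tool_pos: [0.5231, 0.2362, 0.1589]
orientation: [[0.445, 0.895, 0.003], [0.895, -0.445, -0.0], [0.001, 0.003, -1.0]]
ft_force: [1.0, -0.5, 5.0]
grip_width: 0.028
grip_force: 70.2
```

Run:
```python
from h import *
s=bot.state();print(s['torque'],s['ft_force'])
```

```text
[-0.04985728 -0.0015146   0.07862212] [ 1.00472124 -0.51710782  5.00161537]
```

>>> play_rows(slide=[[0,4e-05,0.0003],[0,4e-05,0],[0,4e-05,0],[0,0,0]], turn=[[0,0,0.04],[0,0,0.04],[0,0,0.04],[0,0,0]], fingers=[0.02,0.02,0.02,0.02])

```text
time_s: 17.23
tool_pos: [0.5233, 0.2361, 0.1587]
orientation: [[0.549, 0.836, 0.003], [0.836, -0.549, -0.0], [0.002, 0.003, -1.0]]
ft_force: [-0.8, -0.6, 5.7]
grip_width: 0.0279
grip_force: 70.3
```

```bash
cat>t.py <<'E'
from h import *
import time
s=bot.state();R=np.array(s['orientation']);print(s['time_s'],'yawx',np.arctan2(R[1,0],R[0,0]),np.array(s['torque']).round(3),np.array(s['ft_force']).round(2),s['joint_positions'][5])
E
python3 t.py
```

```text
17.225 yawx 0.9893964569859472 [-0.157 -0.032  0.026] [-0.79 -0.56  5.68] 45.82815439138281
```

```bash
cat>>t.py <<'E'
T=[]
for i in range(6): bot.capture('wrist');T.append(bot.state()['torque'][2])
print('tz',np.mean(T).round(4),np.std(T).round(3))
E
python3 t.py
```

```text
17.225 yawx 0.9893964569859472 [-0.157 -0.032  0.026] [-0.79 -0.56  5.68] 45.82815439138281
tz 0.0479 0.025
```

>>> play_rows(slide=[[0,3e-05,0],[0,3e-05,0],[0,0,0]], turn=[[0,0,0.03],[0,0,0.03],[0,0,0]], fingers=[0.02,0.02,0.02])

```text
time_s: 17.9
tool_pos: [0.5233, 0.2361, 0.1587]
orientation: [[0.598, 0.801, 0.003], [0.801, -0.598, -0.0], [0.002, 0.003, -1.0]]
ft_force: [-0.7, 0.8, 5.6]
grip_width: 0.0282
grip_force: 70.3
```

```bash
python3 t.py
```

```text
17.9 yawx 0.9295148244071127 [-0.153 -0.043  0.04 ] [-0.66  0.85  5.6 ] 49.25481944914287
tz 0.0551 0.037
```

>>> play_rows(slide=[[0,3e-05,0],[0,3e-05,0],[0,0,0]], turn=[[0,0,0.03],[0,0,0.03],[0,0,0]], fingers=[0.02,0.02,0.02])

```text
time_s: 18.58
tool_pos: [0.5234, 0.2361, 0.1587]
orientation: [[0.645, 0.764, 0.003], [0.764, -0.645, -0.0], [0.002, 0.003, -1.0]]
ft_force: [0.2, -1.0, 5.7]
grip_width: 0.0281
grip_force: 70.3
```

```bash
python3 t.py
```

```text
18.575 yawx 0.8694860327005133 [-0.199 -0.054  0.085] [ 0.16 -0.96  5.7 ] 52.68876890152918
tz 0.0662 0.014
```

>>> play_rows(slide=[[0,3e-05,0],[0,3e-05,0],[0,0,0]], turn=[[0,0,0.03],[0,0,0.02],[0,0,0]], fingers=[0.02,0.02,0.02])

```text
time_s: 19.25
tool_pos: [0.5235, 0.236, 0.1587]
orientation: [[0.683, 0.731, 0.003], [0.731, -0.683, -0.0], [0.002, 0.003, -1.0]]
ft_force: [0.1, -0.1, 6.9]
grip_width: 0.0284
grip_force: 70.3
```

```bash
python3 t.py
```

```text
19.25 yawx 0.8195937866745403 [-0.16  -0.056  0.052] [ 0.1  -0.13  6.9 ] 55.54048354914002
tz 0.0544 0.022
```

>>> play_rows(slide=[[0,3e-05,0],[0,3e-05,0],[0,0,0]], turn=[[0,0,0.03],[0,0,0.02],[0,0,0]], fingers=[0.02,0.02,0.02])

```text
time_s: 19.92
tool_pos: [0.5236, 0.236, 0.1587]
orientation: [[0.718, 0.696, 0.003], [0.696, -0.718, -0.0], [0.002, 0.003, -1.0]]
ft_force: [0.4, -0.9, 5.9]
grip_width: 0.0283
grip_force: 70.3
```

```bash
python3 t.py
```

```text
19.925 yawx 0.7696596722079482 [-0.161 -0.065  0.099] [ 0.39 -0.93  5.89] 58.39895946756561
tz 0.0728 0.014
```

>>> play_rows(slide=[[0,3e-05,0],[0,0,0]], turn=[[0,0,0.03],[0,0,0]], fingers=[0.02,0.02])

```text
time_s: 20.48
tool_pos: [0.5236, 0.2359, 0.1587]
orientation: [[0.739, 0.674, 0.003], [0.674, -0.739, -0.0], [0.002, 0.003, -1.0]]
ft_force: [0.6, -1.5, 5.5]
grip_width: 0.0281
grip_force: 70.3
```

```bash
python3 t.py
```

```text
20.475 yawx 0.7395583832312023 [-0.184 -0.07   0.113] [ 0.6  -1.46  5.47] 60.120943209035836
tz 0.078 0.015
```

>>> play_rows(slide=[[0,3e-05,0],[0,0,0]], turn=[[0,0,0.03],[0,0,0]], fingers=[0.02,0.02])

```text
time_s: 21.02
tool_pos: [0.5236, 0.2359, 0.1587]
orientation: [[0.759, 0.652, 0.003], [0.652, -0.759, -0.0], [0.002, 0.002, -1.0]]
ft_force: [-0.1, -0.3, 5.7]
grip_width: 0.0276
grip_force: 70.3
```

```bash
python3 t.py
```

```text
21.025 yawx 0.7096195612739075 [-0.206 -0.015  0.08 ] [-0.09 -0.34  5.68] 61.83422537284104
tz 0.1203 0.017
```

>>> play_rows(slide=[[0,3e-05,0],[0,0,0]], turn=[[0,0,0.03],[0,0,0]], fingers=[0.02,0.02])

```text
time_s: 21.58
tool_pos: [0.5236, 0.2359, 0.1587]
orientation: [[0.778, 0.628, 0.003], [0.628, -0.778, -0.0], [0.002, 0.002, -1.0]]
ft_force: [0.9, -0.8, 6.6]
grip_width: 0.028
grip_force: 70.3
```

```bash
python3 t.py
```

```text
21.575 yawx 0.6795851673825072 [-0.148 -0.069  0.105] [ 0.89 -0.84  6.64] 63.55008739467146
tz 0.0862 0.028
```

```bash
sed -i 's/range(6)/range(12)/' t.py; python3 t.py
```

```text
21.875 yawx 0.6799247972821074 [-0.224 -0.05   0.145] [ 0.35 -0.92  6.02] 63.53302908301289
tz 0.0899 0.016
```

>>> play_rows(slide=[[0,2e-05,0],[0,0,0]], turn=[[0,0,0.02],[0,0,0]], fingers=[0.02,0.02])

```text
time_s: 22.72
tool_pos: [0.5236, 0.2359, 0.1587]
orientation: [[0.79, 0.613, 0.003], [0.613, -0.79, -0.0], [0.002, 0.002, -1.0]]
ft_force: [0.6, -1.8, 6.2]
grip_width: 0.0279
grip_force: 70.3
```

```bash
python3 t.py
```

```text
22.725 yawx 0.6598046195503097 [-0.147 -0.068  0.101] [ 0.56 -1.8   6.17] 64.68407894084125
tz 0.0977 0.017
```

```bash
cat > slot.py <<'E'
from h import *
import sys
s=bot.state();R=np.array(s['orientation'])
W=np.mean([bot.capture('wrist').astype(float) for _ in range(4)],0);cv2.imwrite(f'pics/{sys.argv[1]}.png',W)
w=W.mean(2).astype(int)
print(s['time_s'],np.arctan2(R[1,1],R[0,1]))
for y in range(205,224):print(y,*w[y,268:302])
c=bright(cv2.resize(W.astype(np.uint8)[180:240,245:325],(800,600),interpolation=3),1.8);cv2.imwrite('pics/c11.png',c)
E
python3 slot.py w11
```

```text
23.325 -0.910827233239976
205 49 53 57 58 58 57 55 54 52 51 55 56 54 52 55 60 64 65 64 60 55 52 48 46 45 46 48 51 54 56 55 55 54 52
206 52 55 57 58 58 56 54 52 49 49 52 58 62 67 74 82 88 91 90 85 78 71 64 57 49 45 47 51 54 55 57 56 55 55
207 53 56 57 58 56 54 51 50 47 47 57 69 79 86 90 95 98 99 98 96 93 90 84 76 65 54 50 51 53 55 56 56 56 55
208 55 56 58 57 55 53 51 49 49 57 72 85 92 96 97 97 98 97 97 96 96 95 92 89 81 70 59 52 50 52 54 55 56 56
209 56 57 57 56 55 54 53 54 61 74 87 94 96 97 97 96 96 95 95 94 94 94 93 91 88 82 70 58 50 49 54 56 57 57
210 56 57 57 56 55 55 56 63 74 87 94 95 96 96 95 95 94 94 94 93 93 92 92 91 90 88 82 71 58 52 55 58 59 63
211 56 57 56 57 57 58 60 70 84 92 94 95 95 94 93 93 92 91 91 91 91 91 90 90 90 90 88 81 69 56 55 61 70 78
212 56 56 57 57 58 60 65 77 88 93 94 93 92 91 88 86 83 83 84 85 87 89 89 89 89 88 87 82 72 60 61 76 92 102
213 55 56 56 57 58 61 70 83 90 92 92 91 89 85 77 69 65 65 67 71 77 83 84 83 81 78 75 68 59 56 68 93 112 122
214 56 56 56 57 57 63 75 86 90 90 90 88 82 71 58 48 43 44 45 49 57 67 70 66 61 56 51 45 41 50 76 103 122 130
215 56 5
[... 404 characters left out ...]
6 127 126 138 152 141 119 117 126
219 53 53 54 55 56 57 52 44 40 41 41 36 30 28 29 30 31 31 31 30 30 30 35 58 101 141 157 155 157 160 145 125 123 128
220 54 51 51 53 54 53 49 42 43 50 50 40 31 27 29 30 30 30 31 30 29 29 37 67 114 152 169 170 167 158 139 126 126 127
221 64 48 44 44 46 46 43 40 46 53 51 39 28 23 24 25 26 26 26 26 25 26 34 64 106 139 153 154 149 134 116 109 108 110
222 65 42 29 28 30 30 29 31 36 40 37 27 17 15 15 15 15 16 16 16 15 16 22 42 68 88 96 97 93 81 68 63 64 68
223 43 24 13 12 12 13 13 16 19 19 18 12 7 6 5 5 6 6 5 6 6 6 8 17 27 34 36 36 33 29 23 20 21 26[ WARN:0@2.556] global loadsave.cpp:1063 imwrite_ Unsupported depth image for selected encoder is fallbacked to CV_8U.
```

View pics/c11.png

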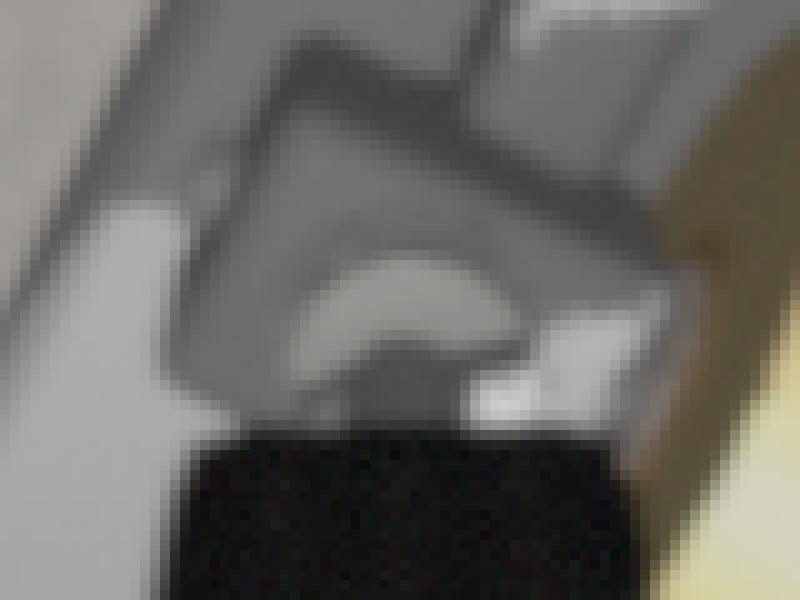

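>>> play_rows(slide=[[0,3e-05,0],[0,3e-05,0],[0,0,0]], turn=[[0,0,0.03],[0,0,0.03],[0,0,0]], fingers=[0.02,0.02,0.02])

```text
time_s: 23.9
tool_pos: [0.5237, 0.2358, 0.1587]
orientation: [[0.826, 0.564, 0.003], [0.564, -0.826, -0.0], [0.003, 0.002, -1.0]]
ft_force: [0.6, -1.4, 6.2]
grip_width: 0.028
grip_force: 70.3
```

```bash
python3 t.py; python3 slot.py w12 2>/dev/null | sed -n '1p;8,18p'
```

```text
23.9 yawx 0.5996515239483672 [-0.209 -0.038  0.136] [ 0.63 -1.35  6.23] 68.1229526610822
tz 0.1466 0.034
24.5 -0.9707932700532902
211 56 56 57 57 56 56 59 69 83 91 95 94 93 93 92 92 91 90 90 89 89 89 90 89 90 88 86 80 68 56 52 55 56 56
212 56 56 56 57 57 59 65 77 88 92 94 93 92 90 88 84 83 82 82 84 87 88 88 88 87 86 82 77 68 58 54 55 57 58
213 55 56 56 57 57 61 70 82 90 92 91 91 88 84 76 68 64 62 65 70 76 82 83 81 77 72 65 57 50 46 51 60 69 71
214 55 56 56 57 57 62 74 86 90 90 89 87 81 70 58 47 43 42 44 49 57 65 67 62 55 48 42 38 36 39 50 68 87 97
215 55 55 56 56 58 64 77 86 89 87 84 78 67 52 40 34 32 32 32 34 39 44 44 41 37 36 34 36 40 48 60 79 102 117
216 55 55 56 56 59 65 77 85 86 80 71 60 48 37 32 31 30 31 30 31 31 31 31 32 35 43 50 56 60 68 76 91 111 124
217 55 55 55 55 57 63 72 79 76 67 53 41 34 30 29 30 30 30 30 30 30 29 29 32 41 58 72 79 81 85 91 101 115 125
218 54 54 54 55 57 60 63 63 59 52 41 33 30 29 30 29 30 31 31 31 30 29 30 36 51 70 83 88 89 92 98 110 121 127
219 53 54 54 54 56 58 55 48 43 43 41 35 30 28 29 30 31 31 31 30 29 29 32 44 64 81 90 92 91 95 103 115 124 127
220 51 52 52 53 54 54 50 43 40 45 47 39 31 28 28 29 30 30 30 30 29 28 34 52 78 101 109 104 96 98 107 117 123 124
221 49 45 45 46 46 46 44 41 40 44 44 36 26 24 25 26 26 26 26 25 24 25 32 52 82 109 118 107 90 86 93 102 106 108
```

>>> play_rows(slide=[[0,0,0],[0,0,0],[0,0,0],[0,0,-0.005],[0,0,-0.02],[0,0,-0.045],[0,0,-0.041],[0,0,0],[0,0,0],[0,0,0],[0,0,0],[0,0,0],[0,0,0]], turn=[[0,0,-0.05],[0,0,-0.05],[0,0,-0.05],[0,0,0],[0,0,0],[0,0,0],[0,0,0],[0,0,-0.148],[0,0,-0.148],[0,0,-0.148],[0,0,-0.148],[0,0,-0.148],[0,0,0]], fingers=[0.02,0.02,0.02,0.02,0.02,0.02,0.02,0.02,0.02,0.02,0.02,0.02,0.02])

```text
time_s: 26.32
tool_pos: [0.5227, 0.2359, 0.2686]
orientation: [[0.083, 0.997, 0.0], [0.997, -0.083, -0.001], [-0.001, 0.0, -1.0]]
ft_force: [-0.7, 0.0, -1.2]
grip_width: 0.0279
grip_force: 69.7
```

>>> play_rows(slide=[[-0.0527,0.001,0],[-0.0527,0.001,0],[-0.0527,0.001,0],[-0.0527,0.001,0],[-0.0527,0.001,0],[-0.0527,0.001,0],[-0.0527,0.001,0],[-0.0527,0.001,0],[-0.0527,0.001,0],[-0.0527,0.001,0],[0,0,0],[0,0,0]], turn=[[0,0,0],[0,0,0],[0,0,0],[0,0,0],[0,0,0],[0,0,0],[0,0,0],[0,0,0],[0,0,0],[0,0,0],[0,0,0],[0,0,0]], fingers=[0.02,0.02,0.02,0.02,0.02,0.02,0.02,0.02,0.02,0.02,0.02,0.02])

```text
time_s: 27.82
tool_pos: [0.4901, -0.2898, 0.2691]
orientation: [[0.083, 0.997, 0.001], [0.997, -0.083, 0.0], [0.0, 0.001, -1.0]]
ft_force: [0.8, 1.2, -1.0]
grip_width: 0.0277
grip_force: 69.8
```

Run:
```python
from h import *
s=bot.state();R=np.array(s['orientation']);p=np.array(s['tool_pos']);print(s['time_s'],p,R.round(4),s['ft_force'])
print('tool shift to (.4914,-.2904):',R.T@(np.array([.4914,-.2904,p[2]])-p))
w=bot.capture('wrist').mean(2).astype(int)
for y in range(211,220):print(y,*w[y,272:299])
```

```text
27.825 [ 0.49013131 -0.28978823  0.26908102] [[ 8.330e-02  9.965e-01  9.000e-04]
 [ 9.965e-01 -8.330e-02  2.000e-04]
 [ 3.000e-04  9.000e-04 -1.000e+00]] [ 0.75473943  1.17490235 -0.9647937 ]
tool shift to (.4914,-.2904): [-5.03997949e-04  1.31522995e-03  9.79021898e-07]
211 154 150 154 159 163 166 168 170 171 171 170 169 168 168 168 169 170 171 172 171 171 172 172 171 171 171 171
212 164 164 165 169 168 169 170 169 168 166 160 153 148 148 149 156 162 168 169 169 169 171 171 171 171 171 171
213 170 169 170 171 170 166 161 157 152 146 129 111 99 96 101 117 135 148 153 155 162 167 170 172 172 171 171
214 170 171 171 170 165 152 134 122 110 97 79 59 47 46 51 66 87 102 111 120 138 157 167 170 171 171 171
215 171 172 171 171 161 135 99 73 60 49 38 32 29 28 31 35 44 52 60 74 106 143 164 171 171 171 172
216 171 171 171 170 159 128 79 43 30 28 26 26 26 26 27 29 28 30 34 51 91 134 161 170 171 171 171
217 171 172 170 170 159 126 75 38 26 25 25 24 26 26 27 27 26 28 30 47 90 134 161 170 171 171 171
218 171 171 171 169 159 125 76 38 26 24 25 25 26 28 27 27 27 27 32 53 94 137 163 170 171 171 172
219 171 171 170 170 160 127 80 43 27 24 25 24 25 26 25 26 26 27 34 57 99 140 163 170 171 171 171
```

>>> play_rows(slide=[[-0.0005,0.0013,0.03],[0,0,0.05],[0,0,0.03],[0,0,0.02],[0,0,0.02],[0,0,0.02],[0,0,0.01],[0,0,0]], turn=[[0,0,0],[0,0,0],[0,0,0],[0,0,0],[0,0,0],[0,0,0],[0,0,0],[0,0,0]], fingers=[0.02,0.02,0.02,0.02,0.02,0.02,0.02,0.02])

```text
time_s: 28.88
tool_pos: [0.4918, -0.2902, 0.0893]
orientation: [[0.08, 0.997, 0.001], [0.997, -0.08, -0.0], [-0.0, 0.001, -1.0]]
ft_force: [1.6, -0.3, -0.8]
grip_width: 0.028
grip_force: 69.8
```

In the hole, no axial force; lower the last 11 mm.

>>> play_rows(slide=[[0,0,0.006],[0,0,0.003],[0,0,0.0015],[0,0,0.0005],[0,0,0]], turn=[[0,0,0],[0,0,0],[0,0,0],[0,0,0],[0,0,0]], fingers=[0.02,0.02,0.02,0.02,0.02])

```text
time_s: 29.5
tool_pos: [0.4917, -0.291, 0.0783]
orientation: [[0.081, 0.997, 0.001], [0.997, -0.081, -0.001], [-0.001, 0.001, -1.0]]
ft_force: [-0.2, -0.3, -1.5]
grip_width: 0.0275
grip_force: 69.8
```

>>> play_rows(slide=[[0,0,0.0005],[0,0,0],[0,0,0],[0,0,0],[0,0,0],[0,0,0],[0,0,-0.02],[0,0,-0.05],[0,0,-0.05],[0,0,-0.05],[0,0,0]], turn=[[0,0,0],[0,0,0],[0,0,0],[0,0,0],[0,0,0],[0,0,0],[0,0,0],[0,0,0],[0,0,0],[0,0,0],[0,0,0]], fingers=[0.02,0.08,0.08,0.08,0.08,0.08,0.08,0.08,0.08,0.08,0.08])

```text
time_s: 30.88
tool_pos: [0.4925, -0.2916, 0.2517]
orientation: [[0.081, 0.997, 0.007], [0.997, -0.081, -0.006], [-0.005, 0.008, -1.0]]
ft_force: [0.6, 0.1, -0.9]
grip_width: 0.0797
grip_force: 0.0
```

Run:
```python
from h import *
sc=bot.capture('scene');si=bot.capture('side')
cv2.imwrite('pics/end.png',np.hstack([cv2.resize(sc[215:345,130:260],(390,390)),cv2.resize(si[240:370,290:420],(390,390))]))
a=cv2.imread('pics/scene0.png').astype(int);b=cv2.imread('pics/side0.png').astype(int)
for n,u,v,o,box in(('scene',a,sc,(0,0),(215,345,130,260)),('side',b,si,(0,0),(240,370,290,420))):
  y0,y1,x0,x1=box;d=np.abs(u-v).max(2)[y0:y1,x0:x1];print(n,'changed px',(d>60).sum(), np.argwhere(d>60).mean(0)+[y0,x0] if (d>60).any() else '')
```

```text
scene changed px 2916 [252.72153635 227.50205761]
side changed px 1 [293. 364.]
```

View pics/end.png

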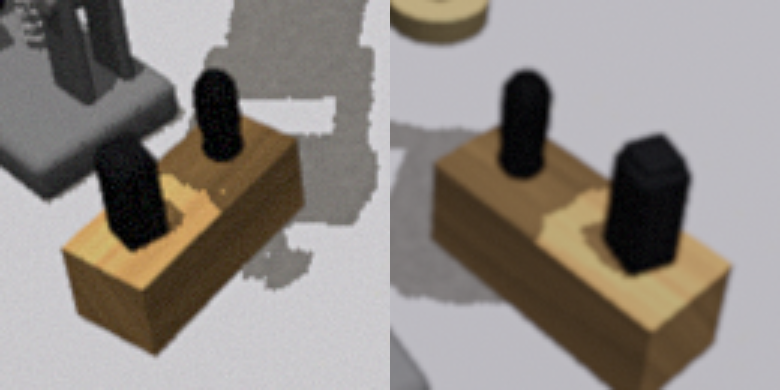

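The driver stands upright with its handle down on the block. The side view around the stand matches the one from the start; the changes in the scene view are the arm's shadow. I'm handing the job in.

```bash
python3 -c "
from workcell import bot
print(bot.sign_off())"
```

```text
the job is handed in; nothing more can be done
None
```

I turned the screw clockwise to its stop, reading about 0.15 N m (snug is 0.08), put the driver back in its hole with the handle down on the block, let go and handed the job in; no verdict came back.

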